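# Release the cam and shuttle the calibration target home

### The arm

A 6-joint arm with a two-finger parallel gripper is mounted at the origin on the work surface. World frame = base frame: x ahead of the robot, y to its left, z up, the work surface at z = 0. Lengths are in m, angles in rad, forces in N, time in s.
With the tool pointing down it reaches from about 0.425 to 0.95 m from the base axis. Payload 14.7 kg.
Tool frame: the origin (TCP) lies midway between the tips of the shut fingers; the grasp point (between the pads) lies 19 mm behind it; z points along the fingers, y is the line along which they close (so a half turn about z gives the same grasp; the last joint's range is limited). The gripper opens to 85 mm and grips with 20 to 120 N. Pads are 22 mm wide; open, the fingers measure 114 mm over their backs; the gripper's body (76 mm by 85 mm) begins 54 mm behind the grasp point. The pads swing forward as they close: fully open they stand 13 mm farther back than shut.
Start: joints at [1.2, 0.48, 1.596, -0, 1.065, -0.047], TCP at [0.207, 0.616, 0.231] pointing down, gripper open.
Joint ranges: [-2.75, 2.75], [-0.82, 2.05], [0.23, 2.67], [-1.56, 4.7], [0.09, 2.69], [-2.92, 2.92]. Speed limits (rad/s): [1.89, 1.89, 2.39, 3.01, 3.01, 3.01].

### API

Orientations are given as a unit quaternion [w, x, y, z].
In Python, from workcell import manip gives the robot as it stands. The module is installed in compiled form; this text tells all that it offers.
- The arm moves only by the shell command python3 -m creep 'ROWS' [FORCE]. ROWS is text: rows parted by semicolons, each of 7 numbers parted by spaces: the shift along the tool's x, y, z in m, then the turn, a rotation vector about the tool's x, y, z in degrees, then the finger opening in m, from 0 to 0.0854. A call has 1 to 5 rows; each row is the pose to reach, as a shift and turn from the pose commanded when the call began, along the tool's axes at that moment; what a row does not reach only later rows make up. A row lasts 1/12 s, in which the tool goes at most 41.7 mm and 7.16 degrees, less where a joint would pass 70% of its speed; a pose out of reach is approached as far as the arm can. A call with a gripper value outside its range is refused whole. The fingers move at their own pace and stop on an object; FORCE is the grip in N (left out, the last holds). Time passes only in rows, so rows that repeat a pose let the fingers close. It gives the time, the measured TCP pose, the force, the opening and the grip force at its end, in the units of the state.
- manip.observe(): the state, without advancing time (a new reading comes with each control period).
- manip.capture(name): name is "scene" or "top" or "wrist"; returns a dict with "img" (400x640x3 uint8, red, green, blue), "K" (3x3 intrinsics, pixels), "k1" (the pictures are not rectified: a ray, as slopes to the right and down, at radius r is drawn at 1 + k1 r^2 times it, then the intrinsics apply), "xyz" and "orientation" of the camera in the world; the wrist camera has in their place "mount" (4x4, takes a point from camera to tool coordinates, whose origin is the TCP and whose axes are the flange's). Camera axes: x right, y down, z forward; pixel columns grow to the right and rows downward; lengths in m; the calibration is good to about 2 mm. A picture is of the moment at which its call begins: read the wrist's pose just before it. There is no depth.
- manip.hand_in(): hands the job in; it is judged then, once.
Trained networks look in a picture, given as the dict that the camera call returned (one of the last four; its "shot" number tells which), for a name from the list of things; names that differ only in an ending like _2 or _b are one class to them, and where a whole thing is asked for, a point or a joint stands for the part that bears it (a point fixed in the world has none). Each returns a list of dicts, best first, with "confidence" (0 to 1); they miss things now and then, are a little off and sometimes report something else, mostly with a low value. They report only what shows in the picture. A call takes as long as a camera call. They do not tell look-alikes from the thing itself.
- manip.regions_of(picture, label): "region" (400x640 bool, what is visible of it) and "extent" ([centre column, centre row, width, height] in pixels, round what is visible of it).
- manip.spot_point(picture, label): "at" ([column, row] in pixels: a listed point, or the origin of a listed thing).
The state is a dict: "time_s": time; "q": joint angles; "qd": joint speeds; "joint_efforts": joint torques, N m; "tcp_pos": TCP position; "tcp_rot": TCP orientation; "ft_force": force on the tool from outside, world axes, zero at the start; "ft_torque": the same for the moment, N m; "grip_width": finger opening in m; "grasp_force": force on a finger pad.
Only numpy, scipy, OpenCV 4.12 (cv2) and the standard library are available. Lean on these libraries where they do the work, as an engineer would, in place of code of your own. Each camera call takes 0.05 s, during which the arm holds its last target. There are 200 camera calls.

### The job

The small slide carrying the glass calibration target is held back by the round green cam plate. First push the orange lever post round until the lever points straight away from the slide, so that the cam's notch faces the slide's nose; then push the slide by its yellow plate forward towards the cam until it is fully home, and move clear. Leave the glass target lying in its nest, and leave the lens, the blue step block and the brass ring where they stand.

Things in the scene. Friction and masses are not known exactly. Their poses are not given: they have to be found in the camera images.
- fixture: Dark steel base plate 230 x 136 mm, 14 mm high, bolted to the table; origin at the centre of its underside. Its +x is the forward direction of the slide, +z up. The rotation axis of the cam stands at (+45, 0) mm in this frame; the slide runs along the line y = 0, on the -x side of the cam.
- cam (a joint): Angle (rad) of the cam about its vertical axis, counter-clockwise from above positive, range -0.6 to 2.6. 0: the lever points along the fixture's +x (straight away from the slide, to a white mark) and the notch faces the slide's nose. Starts between 1.0 and 2.3 (lever on the +y side, slide blocked). It stays where it is left; about 1 N at the post turns it.
- cam_axis (a point): Point on the cam's vertical rotation axis, 30 mm above the table. The green cam plate is 90 mm across, 18 to 30 mm above the table, with a wedge notch of 60 degrees (its low point) opposite the lever, 15 mm from the axis at its bottom. The nose enters fully with the cam within about 0.2 rad of 0.
- lever_post (a point): Orange upright round post near the end of the lever, 14 mm in diameter, from 38 to 82 mm above the table, 60 mm from the cam's axis; this point is on its centreline 60 mm above the table. It travels on a circle about the cam's axis. The lever bar beneath it is 30 to 38 mm above the table, its end 67 mm from the cam's axis.
- shuttle (a joint): Position (m) of the slide: 0 is back (start), 0.032 is fully home against its stop; grows forward (fixture's +x). While the cam's rim faces the nose, the slide stops after 4 mm. It drags with about 2 N and stays where it is left.
- push_face (a point): Centre of the rear face (looks to the fixture's -x) of the yellow upright plate at the back of the slide, 45 mm above the table. The plate is 60 mm wide, 8 mm thick, 16 to 70 mm above the table, and moves with the slide. The base reaches 11 mm behind it at the start. Ahead of it are the 70 mm wide carriage, top at 30 mm, and the 16 mm wide steel nose.
- nest (a point): Middle of the floor of the shallow nest on the slide's carriage, 30 mm above the table; rims 3 mm high round a 57 mm square. Moves with the slide.
- target_mid (a point): Centre of the loose square glass calibration target, 54 x 54 x 4 mm, about 40 g, lying in the nest (2 mm above the nest's floor). It only rides along.
- lens_mid (a point): Bystander: centre of a black lens barrel standing upright, 41 mm in diameter, 48 mm high, beside the fixture.
- step_mid (a point): Bystander: blue stepped plastic block, 50 x 30 mm, 42 mm high with its steel knob; point over the middle of its foot, 20 mm up.
- ring_mid (a point): Bystander: centre of a brass ring gauge lying flat, 48 mm across, 24 mm bore, 18 mm high.
There are look-alikes about, which are no part of the job. Of the things that look like the part that bears target_mid, the largest one is meant.

How it is judged:
By the outcome, as a careful person would: the job done as asked, in the order asked, and still so for the second after the job is handed in, with the robot touching nothing.
It also fails if it takes over 51 s, if anything falls off the work surface, if the arm or the gripper's body presses on something with over 40 N, if the wrist force passes 120 N, or if a joint passes its speed limit or range.

## Working session

There is one attempt and no reset: what is moved stays moved. The work goes in short steps, Python scripts to look and compute and a shell command to move; the robot and the scene stay as the last step left them, time stands still between calls to the robot, and variables do not carry over. Pictures are saved under pics/ and viewed, at most 10 in all, crops included, and the job is handed in when it is done.

```bash
mkdir -p pics; cat > h.py <<'E'
import numpy as np, cv2
from workcell import manip
from scipy.spatial.transform import Rotation as R
def rot(q): return R.from_quat([q[1],q[2],q[3],q[0]]).as_matrix()
def campose(p,st=None):
    if 'mount' in p:
        T=np.eye(4);T[:3,:3]=rot(st['tcp_rot']);T[:3,3]=st['tcp_pos'];T=T@np.array(p['mount']);return T[:3,:3],T[:3,3]
    o=np.array(p['orientation']); return (rot(o) if o.size==4 else o.reshape(3,3)),np.array(p['xyz'])
def ray(p,uv,st=None):
    K=np.array(p['K']);d=cv2.undistortPoints(np.array([[uv]],float),K,np.array([p['k1'],0,0,0.]))[0,0]
    M,c=campose(p,st);return c,M@np.array([d[0],d[1],1])
def atz(p,uv,z,st=None):
    c,d=ray(p,uv,st);return c+d*(z-c[2])/d[2]
def proj(p,X,st=None):
    M,c=campose(p,st);x=M.T@(np.array(X)-c)
    return cv2.projectPoints(x.reshape(1,1,3),np.zeros(3),np.zeros(3),np.array(p['K']),np.array([p['k1'],0,0,0.]))[0].ravel()
def save(p,n): cv2.imwrite('pics/'+n,cv2.cvtColor(p['img'],cv2.COLOR_RGB2BGR))
E
cat > a.py <<'E'
from h import *
Z=dict(fixture=0,cam_axis=.03,lever_post=.06,push_face=.045,nest=.03,target_mid=.032,lens_mid=.024,step_mid=.02,ring_mid=.009)
for n in('top','scene'):
    p=manip.capture(n);save(p,n+'0.png');print(n,p['xyz'])
    for k,z in Z.items():
        print(k,[(round(r['confidence'],2),np.round(r['at']).tolist(),atz(p,r['at'],z).round(3)[:2].tolist()) for r in manip.spot_point(p,k)[:4]])
s=manip.observe();print(s['tcp_rot'],s['time_s'],s['ft_force'])
E
python3 a.py
```

```text
top [0.46998933 0.01482685 0.79117788]
fixture [(0.58, [298.0, 204.0], [0.538, 0.095])]
cam_axis [(0.94, [285.0, 178.0], [0.581, 0.114])]
lever_post [(0.82, [250.0, 190.0], [0.557, 0.168])]
push_face [(0.85, [314.0, 260.0], [0.442, 0.062])]
nest [(0.86, [306.0, 235.0], [0.483, 0.077])]
target_mid [(0.94, [345.0, 316.0], [0.35, 0.008]), (0.82, [309.0, 235.0], [0.483, 0.071]), (0.63, [295.0, 314.0], [0.35, 0.092])]
lens_mid [(0.78, [368.0, 205.0], [0.536, -0.03])]
step_mid [(0.9, [351.0, 144.0], [0.645, -0.001]), (0.25, [237.0, 257.0], [0.443, 0.197])]
ring_mid [(0.75, [236.0, 256.0], [0.444, 0.2])]
scene [ 0.96667863 -0.01034333  0.52456498]
fixture []
cam_axis [(0.83, [359.0, 238.0], [0.589, 0.106])]
lever_post [(0.97, [394.0, 214.0], [0.567, 0.167])]
push_face [(0.82, [324.0, 175.0], [0.444, 0.062]), (0.66, [348.0, 228.0], [0.578, 0.087])]
nest [(0.73, [332.0, 196.0], [0.487, 0.073]), (0.57, [357.0, 242.0], [0.596, 0.101])]
target_mid [(0.82, [328.0, 196.0], [0.488, 0.066]), (0.62, [337.0, 157.0], [0.378, 0.097]), (0.56, [294.0, 161.0], [0.383, 0.008])]
lens_mid [(0.83, [278.0, 222.0], [0.536, -0.029])]
step_mid []
ring_mid [(0.85, [389.0, 188.0], [0.452, 0.193])]
[ 2.70495950e-06  1.61193909e-01  9.86922755e-01 -4.54639283e-06] 1.0 [0.24219337 0.27358126 0.22971097]
```

View pics/top0.png

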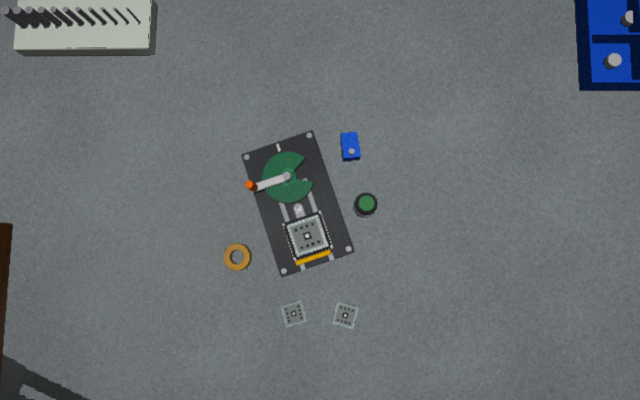

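View pics/scene0.png

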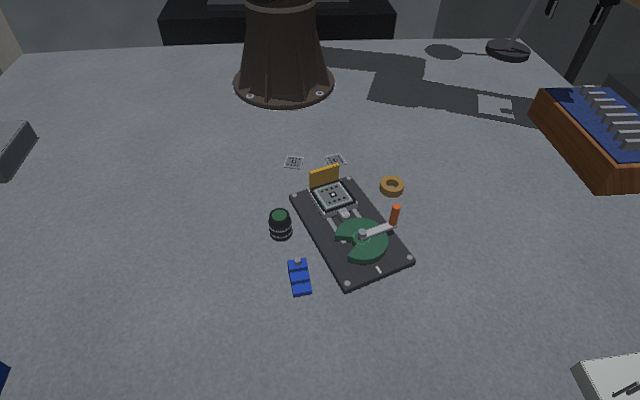

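The top view shows the fixture: cam near (285,178), orange post (250,185), yellow plate (313,257) and the glass in its nest (307,236). The small look-alikes are at (293,314) and (345,316). The scene view agrees: post (395,214), lens (280,222), step block (300,277), ring (392,186).

```bash
cat > d.py <<'E'
import sys
from h import *
def go(x,y,z,yaw,s=None):  # yaw (deg) of tool y axis, tool down -> tool shift m, rotvec deg
    s=s or manip.observe();M=rot(s['tcp_rot']);a=np.radians(yaw)
    Y=np.array([np.cos(a),np.sin(a),0]);Zt=np.array([0,0,-1.]);T=np.c_[np.cross(Y,Zt),Y,Zt]
    return (M.T@(np.array([x,y,z])-s['tcp_pos'])).round(4),np.degrees(R.from_matrix(M.T@T).as_rotvec()).round(1)
if __name__=='__main__': print(*go(*map(float,sys.argv[1:])))
E
python3 -m creep '-0.479 -0.313 0 0 0 47 0.05;-0.479 -0.313 0 0 0 47 0.05;-0.479 -0.313 0 0 0 47 0.05;-0.479 -0.313 0 0 0 47 0.05;-0.479 -0.313 0 0 0 47 0.05'; python3 d.py .53 .14 .23 22
```

```text
time_s: 1.42
tcp_pos: [0.3366, 0.4512, 0.2314]
tcp_rot: [0.0, 0.459, 0.888, 0.0]
ft_force: [1.5, 0.7, 0.2]
grip_width: 0.0498
grasp_force: 0.0
[-0.3657 -0.0221  0.0014] [ 0.  -0.  13.3]
```

```bash
python3 -m creep '-0.366 -0.022 0 0 0 13 0.05;-0.366 -0.022 0 0 0 13 0.05;-0.366 -0.022 0 0 0 13 0.05;-0.366 -0.022 0 0 0 13 0.05;-0.366 -0.022 0 0 0 13 0.05' >/dev/null;python3 d.py .53 .14 .23 22
```

```text
[-0.1559  0.0242  0.0015] [ 0.  -0.   0.6]
```

```bash
python3 -m creep '-0.156 0.024 0 0 0 0 0.05;-0.156 0.024 0 0 0 0 0.05;-0.156 0.024 0 0 0 0 0.05;-0.156 0.024 0 0 0 0 0.05;-0.156 0.024 0 0 0 0 0.05'
cat > b.py <<'E'
import sys
from h import *
Z=dict(fixture=0,cam_axis=.03,lever_post=.06,push_face=.045,nest=.03,target_mid=.032)
s=manip.observe();p=manip.capture('wrist');save(p,sys.argv[1]);print(s['tcp_pos'],campose(p,s)[1])
for k,z in Z.items():
    print(k,[(round(r['confidence'],2),np.round(r['at']).tolist(),atz(p,r['at'],z,s).round(4)[:2].tolist()) for r in manip.spot_point(p,k)[:3]])
E
python3 b.py w1.png
```

```text
time_s: 2.25
tcp_pos: [0.532, 0.1371, 0.2315]
tcp_rot: [0.001, 0.556, 0.831, 0.0]
ft_force: [-0.4, -0.9, -0.7]
grip_width: 0.05
grasp_force: 0.0
[0.53204552 0.1370627  0.23147612] [0.50115261 0.21102369 0.37433864]
fixture [(0.56, [313.0, 190.0], [0.5404, 0.0959])]
cam_axis [(0.6, [358.0, 201.0], [0.5867, 0.1119])]
lever_post [(0.68, [366.0, 153.0], [0.5661, 0.1671])]
push_face [(0.66, [211.0, 200.0], [0.443, 0.0604])]
nest [(0.42, [356.0, 202.0], [0.5846, 0.1103])]
target_mid [(0.89, [149.0, 122.0], [0.3615, 0.1092]), (0.86, [254.0, 199.0], [0.4826, 0.0725]), (0.73, [129.0, 200.0], [0.3613, 0.0216])]
```

View pics/w1.png

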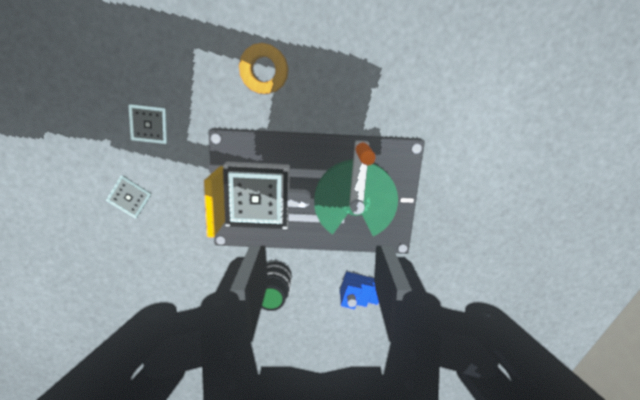

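The wrist view shows the fixture level: post at (366,153), cam axis (358,203), white mark (407,200), plate (211,203). Its positions agree with the other cameras. Next I go down round the post and grip it lightly.

```bash
python3 d.py .5635 .167 .1 21.5;python3 d.py .5635 .167 .051 21.5
```

```text
[0.0089 0.0417 0.1314] [-0.  -0.   1.2]
[0.0089 0.0417 0.1804] [-0.  -0.   1.2]
```

```bash
python3 -m creep '0.009 0.041 0 0 0 1 0.05;0.009 0.041 0.03 0 0 1 0.05;0.009 0.041 0.07 0 0 1 0.05;0.009 0.041 0.11 0 0 1 0.05;0.009 0.041 0.13 0 0 1 0.05' 20 
python3 d.py .5635 .167 .051 21.5; python3 b.py w2.png
```

```text
time_s: 3.02
tcp_pos: [0.561, 0.1664, 0.0975]
tcp_rot: [-0.001, 0.561, 0.828, -0.001]
ft_force: [-1.5, -0.7, 0.1]
grip_width: 0.0501
grasp_force: 0.0
[-0.0004  0.0027  0.0464] [-0.2 -0.   0.2]
[0.56102177 0.16642122 0.09745626] [0.53183607 0.24074256 0.24049016]
fixture [(0.75, [268.0, 266.0], [0.5442, 0.0939])]
cam_axis [(0.76, [325.0, 286.0], [0.5861, 0.1121]), (0.52, [264.0, 264.0], [0.5403, 0.1125])]
lever_post [(0.95, [327.0, 229.0], [0.5654, 0.1662])]
push_face [(0.62, [97.0, 291.0], [0.4432, 0.0615])]
nest []
target_mid [(0.74, [167.0, 280.0], [0.4809, 0.0769]), (0.69, [8.0, 172.0], [0.3708, 0.117])]
```

View pics/w2.png

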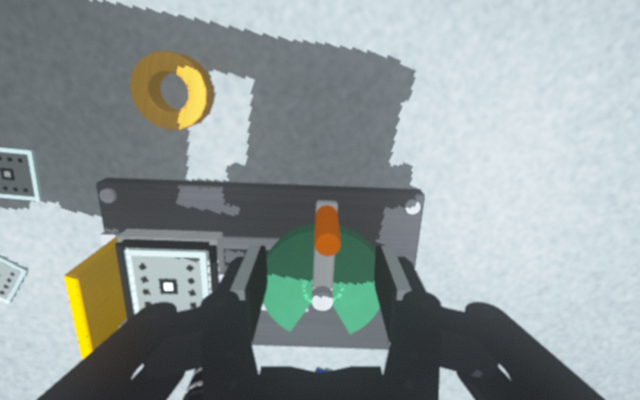

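The post (327,229) stands between the fingers, a little to the right of centre. I go down and close.

```bash
python3 -m creep '0 0.004 0.02 0 0 0 0.05;0 0.004 0.046 0 0 0 0.05;0 0.004 0.046 0 0 0 0.05;0 0.004 0.046 0 0 0 0.05;0 0.004 0.046 0 0 0 0.012' 20 
python3 -m creep '0 0 0 0 0 0 0.008;0 0 0 0 0 0 0.008;0 0 0 0 0 0 0.008;0 0 0 0 0 0 0.008;0 0 0 0 0 0 0.008' 20
cat > arc.py <<'E'
import sys
from d import *
s=manip.observe();ax=np.array([.586,.112]);P=np.array(s['tcp_pos']);v=P[:2]-ax
a0=np.degrees(np.arctan2(v[1],v[0]));r=np.hypot(*v);print('lever',a0,r)
for a in np.arange(a0-7,a0-36,-7):
    c=ax+.06*np.array([np.cos(np.radians(a)),np.sin(np.radians(a))])
    print(*go(c[0],c[1],.051,a-90,s))
E
python3 arc.py
```

```text
time_s: 3.78
tcp_pos: [0.5679, 0.1674, 0.0569]
tcp_rot: [0.0, 0.562, 0.827, 0.001]
ft_force: [0.7, 1.0, -0.2]
grip_width: 0.039
grasp_force: 0.0
time_s: 4.2
tcp_pos: [0.5679, 0.1675, 0.0566]
tcp_rot: [0.001, 0.562, 0.827, 0.001]
ft_force: [-0.9, 1.2, 10.4]
grip_width: 0.0131
grasp_force: 21.2
lever 108.0928778211796 0.058348151691858766
[0.0008 0.0074 0.0056] [ 0.1  0.  10.5]
[-0.001   0.0145  0.0056] [ 0.1 -0.  17.5]
[-0.0037  0.0213  0.0057] [ 0.1 -0.  24.5]
[-0.0071  0.0278  0.0057] [ 0.1 -0.  31.5]
[-0.0113  0.0338  0.0057] [ 0.1 -0.  38.5]
```

```bash
python3 -m creep '0 0.006 0 0 0 7 0.008;-0.001 0.0125 0 0 0 14 0.008;-0.003 0.0185 0 0 0 20 0.008;-0.005 0.0245 0 0 0 26 0.008;-0.008 0.03 0 0 0 32 0.008' 20 ; python3 arc.py
```

```text
time_s: 4.62
tcp_pos: [0.598, 0.1693, 0.0562]
tcp_rot: [0.001, 0.77, 0.639, -0.001]
ft_force: [-3.8, -20.2, 10.3]
grip_width: 0.0134
grasp_force: 21.3
lever 78.13919720824576 0.05852845863590215
[0.0009 0.0073 0.0052] [-0.   0.1  8.2]
[-0.0006  0.0145  0.0052] [ 0.   0.1 15.2]
[-0.003   0.0214  0.0052] [ 0.   0.1 22.2]
[-0.0061  0.028   0.0052] [ 0.   0.1 29.2]
[-0.0101  0.0342  0.0052] [ 0.   0.1 36.2]
```

```bash
python3 -m creep '-0.003 0.006 0 0 0 7 0.008;-0.004 0.0125 0 0 0 13 0.008;-0.006 0.0185 0 0 0 19 0.008;-0.008 0.0245 0 0 0 25 0.008;-0.011 0.03 0 0 0 31 0.008' 20 ; python3 arc.py
```

```text
time_s: 5.03
tcp_pos: [0.6257, 0.1539, 0.0564]
tcp_rot: [0.0, 0.912, 0.41, -0.0]
ft_force: [-4.5, -6.9, 11.0]
grip_width: 0.0133
grasp_force: 21.2
lever 46.56120059552599 0.057766270749840795
[0.0016 0.0074 0.0054] [0.  0.  8.8]
[-0.      0.0145  0.0054] [ 0.   0.  15.8]
[-0.0024  0.0214  0.0054] [ 0.   0.  22.8]
[-0.0057  0.028   0.0054] [ 0.   0.  29.8]
[-0.0097  0.0341  0.0054] [ 0.   0.  36.8]
```

```bash
python3 -m creep '-0.001 0.006 0 0 0 7 0.008;-0.002 0.0125 0 0 0 13 0.008;-0.004 0.0185 0 0 0 19 0.008;-0.006 0.0245 0 0 0 25 0.008;-0.0075 0.028 0 0 0 28 0.008' 20
python3 -m creep '0 0 0 0 0 0 0.008;0 0 0 0 0 0 0.008'; python3 arc.py|head -1
cat > c.py <<'E'
import sys
from h import *
Z=dict(cam_axis=.03,lever_post=.06,push_face=.045,target_mid=.032)
for n in('top','scene'):
    p=manip.capture(n);save(p,n+sys.argv[1]+'.png')
    for k,z in Z.items():
        print(n,k,[(round(r['confidence'],2),np.round(r['at']).tolist(),atz(p,r['at'],z).round(3)[:2].tolist()) for r in manip.spot_point(p,k)[:3]])
E
python3 c.py 1
```

```text
time_s: 5.45
tcp_pos: [0.6413, 0.1297, 0.0563]
tcp_rot: [0.0, 0.984, 0.176, -0.0]
ft_force: [-8.0, -1.8, 10.8]
grip_width: 0.0131
grasp_force: 21.4
time_s: 5.62
tcp_pos: [0.6412, 0.1299, 0.0564]
tcp_rot: [0.0, 0.984, 0.179, -0.0]
ft_force: [-5.9, -3.6, 10.4]
grip_width: 0.0131
grasp_force: 21.3
lever 17.929691019819536 0.058023887659567064
top cam_axis []
top lever_post [(0.35, [308.0, 232.0], [0.486, 0.071])]
top push_face [(0.92, [313.0, 260.0], [0.44, 0.062])]
top target_mid [(0.82, [308.0, 238.0], [0.478, 0.072]), (0.79, [345.0, 313.0], [0.354, 0.008]), (0.51, [296.0, 314.0], [0.35, 0.091])]
scene cam_axis [(0.56, [360.0, 239.0], [0.591, 0.107]), (0.28, [328.0, 195.0], [0.483, 0.067])]
scene lever_post [(0.88, [382.0, 253.0], [0.644, 0.129]), (0.72, [358.0, 240.0], [0.614, 0.097])]
scene push_face [(0.76, [325.0, 177.0], [0.45, 0.063])]
scene target_mid [(0.81, [328.0, 197.0], [0.49, 0.064]), (0.65, [336.0, 158.0], [0.381, 0.094]), (0.64, [294.0, 162.0], [0.385, 0.007])]
```

```bash
python3 -m creep '0 0 0 0 0 0 0.04;0 0 0 0 0 0 0.04;0 0 0 0 0 0 0.04;0 0 0 0 0 0 0.04;0 0 -0.04 0 0 0 0.04'
python3 -m creep '0 0 -0.04 0 0 0 0.04;-0.02 0 -0.08 0 0 0 0.02;-0.06 0 -0.12 0 0 0 0;-0.1 0 -0.12 0 0 0 0;-0.1 0 -0.12 0 0 0 0'
python3 b.py w3.png
```

```text
time_s: 6.53
tcp_pos: [0.6375, 0.1298, 0.0893]
tcp_rot: [-0.0, 0.984, 0.179, -0.005]
ft_force: [-1.7, 0.3, -0.5]
grip_width: 0.0398
grasp_force: 0.0
time_s: 6.95
tcp_pos: [0.5446, 0.0942, 0.2175]
tcp_rot: [0.0, 0.984, 0.179, 0.0]
ft_force: [2.2, 1.0, -0.5]
grip_width: 0.0001
grasp_force: 0.0
[0.54461227 0.09421576 0.21751547] [0.61963282 0.12216655 0.360552  ]
fixture [(0.65, [320.0, 161.0], [0.5425, 0.0933])]
cam_axis [(0.83, [321.0, 122.0], [0.5847, 0.1084])]
lever_post [(0.56, [321.0, 50.0], [0.6419, 0.1298])]
push_face []
nest [(0.46, [200.0, 210.0], [0.457, 0.1938])]
target_mid [(0.82, [315.0, 225.0], [0.4835, 0.0762]), (0.73, [259.0, 304.0], [0.3695, 0.1017]), (0.28, [320.0, 119.0], [0.5878, 0.1103])]
```

View pics/w3.png

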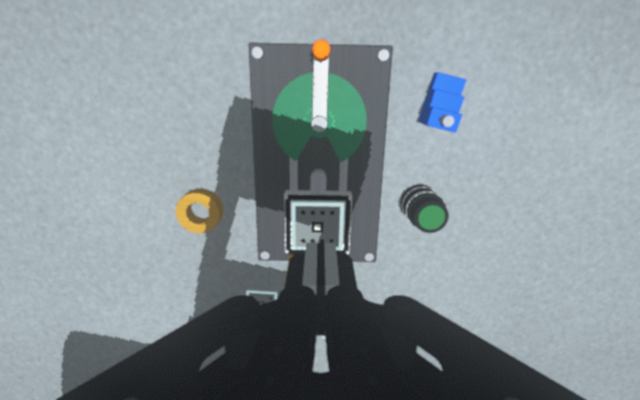

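The lever lies along the fixture axis: post at (321,50), axis (320,122), white mark hidden under the lever. The notch faces the nose, and the bystanders have not moved. Next I go behind the yellow plate.

```bash
python3 d.py .42 .0515 .2 -70; python3 -m creep '-0.04 0 0 0 0 0 0;-0.08 0 0 0 0 0 0;-0.11 0 0 0 0 0 0;-0.132 0.004 0 0 0 0 0;-0.132 0.004 0 0 0 0 0';python3 d.py .42 .0515 .1 -70
```

```text
[-0.1359 -0.0042  0.0148] [-0.   0.   0.6]
time_s: 7.72
tcp_pos: [0.4222, 0.0439, 0.2146]
tcp_rot: [-0.0, 0.984, 0.179, -0.002]
ft_force: [0.5, 0.2, -0.0]
grip_width: 0.0001
grasp_force: 0.0
[ 0.001  -0.0077  0.1146] [-0.   0.2  0.6]
```

```bash
python3 -m creep '0 -0.008 0 0 0 0 0;0 -0.008 0.04 0 0 0 0;0 -0.008 0.08 0 0 0 0;0 -0.008 0.115 0 0 0 0;0 -0.008 0.115 0 0 0 0';python3 d.py .42 .0515 .045 -70; python3 c.py 2; python3 -c "
from h import *
p=manip.capture('scene');cv2.imwrite('pics/s2c.png',cv2.resize(p['img'][100:260,240:440,::-1],None,fx=4,fy=3.5))
print(proj(p,[.443,.060,.07]),proj(p,[.42,.0515,.1]))"
```

```text
time_s: 8.13
tcp_pos: [0.4208, 0.0531, 0.0952]
tcp_rot: [-0.001, 0.984, 0.179, -0.004]
ft_force: [-2.4, 0.0, -0.6]
grip_width: -0.0002
grasp_force: 0.0
[-0.0009  0.0013  0.0502] [-0.1  0.4  0.7]
top cam_axis [(0.79, [284.0, 177.0], [0.582, 0.117])]
top lever_post [(0.96, [274.0, 140.0], [0.642, 0.13]), (0.28, [307.0, 233.0], [0.485, 0.071])]
top push_face [(0.48, [368.0, 205.0], [0.534, -0.028])]
top target_mid []
scene cam_axis [(0.77, [360.0, 239.0], [0.591, 0.108]), (0.47, [390.0, 185.0], [0.465, 0.189]), (0.32, [278.0, 224.0], [0.546, -0.029])]
scene lever_post [(0.8, [379.0, 254.0], [0.645, 0.124])]
scene push_face [(0.58, [318.0, 173.0], [0.438, 0.052])]
scene target_mid [(0.91, [331.0, 195.0], [0.486, 0.071]), (0.69, [337.0, 158.0], [0.381, 0.097]), (0.58, [293.0, 160.0], [0.378, 0.007])]
[323.0688008  164.64417351] [317.55582238 144.31055139]
```

View pics/s2c.png

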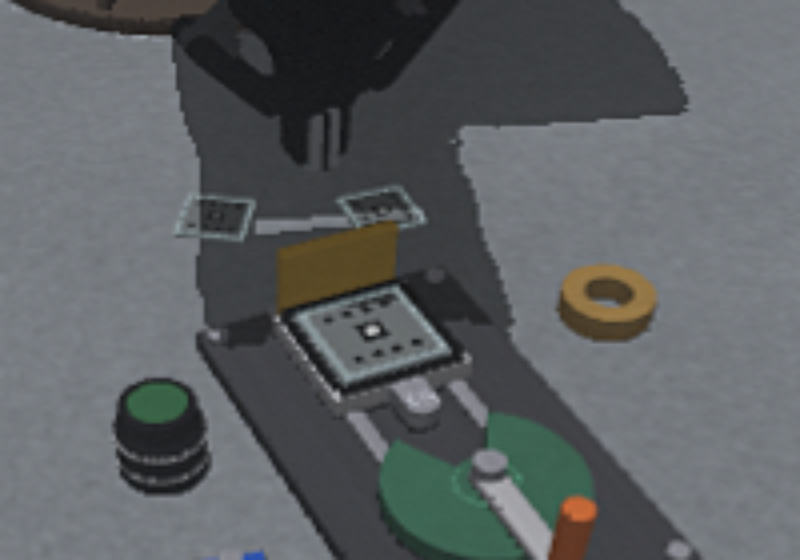

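The fingertips (crop (323,165)) are above and behind the yellow plate (crop (338,265)), and the notch faces the nose. I lower, then push gently.

```bash
python3 -m creep '-0.001 0 0.015 0 0 0 0;-0.001 0 0.03 0 0 0 0;-0.001 0 0.05 0 0 0 0;-0.001 0 0.05 0 0 0 0;-0.001 0 0.05 0 0 0 0'
python3 -m creep '0.003 0 0 0 0 0 0;0.006 0 0 0 0 0 0;0.009 0 0 0 0 0 0;0.012 0 0 0 0 0 0;0.015 0 0 0 0 0 0'
```

```text
time_s: 9.1
tcp_pos: [0.4215, 0.0521, 0.0501]
tcp_rot: [-0.0, 0.984, 0.179, -0.001]
ft_force: [0.0, -1.4, -1.0]
grip_width: 0.0002
grasp_force: 0.0
time_s: 9.52
tcp_pos: [0.4366, 0.0575, 0.0507]
tcp_rot: [0.0, 0.984, 0.179, 0.0]
ft_force: [-2.8, -1.9, 1.2]
grip_width: 0.0002
grasp_force: 1.1
```

```bash
python3 -m creep '0.003 0 0 0 0 0 0;0.006 0 0 0 0 0 0;0.009 0 0 0 0 0 0;0.012 0 0 0 0 0 0;0.015 0 0 0 0 0 0'
python3 -m creep '0.003 0 0 0 0 0 0;0.005 0 0 0 0 0 0;0.007 0 0 0 0 0 0;0.009 0 0 0 0 0 0;0.010 0 0 0 0 0 0'
```

```text
time_s: 9.93
tcp_pos: [0.4505, 0.0628, 0.0503]
tcp_rot: [0.0, 0.984, 0.179, -0.0]
ft_force: [-1.8, -2.5, 0.9]
grip_width: 0.0001
grasp_force: 1.1
time_s: 10.35
tcp_pos: [0.4598, 0.0663, 0.0503]
tcp_rot: [0.0, 0.984, 0.179, 0.0]
ft_force: [-1.6, -2.5, 0.1]
grip_width: -0.0
grasp_force: 1.0
```

```bash
python3 -m creep '0.001 0 0 0 0 0 0;0.002 0 0 0 0 0 0;0.003 0 0 0 0 0 0;0.004 0 0 0 0 0 0;0.005 0 0 0 0 0 0'; python3 c.py 3|grep -E "push|target"
```

```text
time_s: 10.77
tcp_pos: [0.4636, 0.0678, 0.0502]
tcp_rot: [-0.0, 0.984, 0.179, -0.001]
ft_force: [-6.6, -7.6, 4.6]
grip_width: 0.0003
grasp_force: 4.7
top push_face []
top target_mid [(0.64, [344.0, 313.0], [0.354, 0.011]), (0.57, [294.0, 314.0], [0.351, 0.094])]
scene push_face [(0.89, [330.0, 185.0], [0.473, 0.07])]
scene target_mid [(0.58, [294.0, 160.0], [0.381, 0.009])]
```

```bash
python3 -m creep '0.001 0 0 0 0 0 0;0.002 0 0 0 0 0 0;0.002 0 0 0 0 0 0;0.002 0 0 0 0 0 0'
```

```text
time_s: 11.6
tcp_pos: [0.4636, 0.0681, 0.05]
tcp_rot: [-0.0, 0.984, 0.179, -0.002]
ft_force: [-12.0, -10.0, 9.9]
grip_width: 0.0002
grasp_force: 7.5
```

It has met a hard stop. I back off, lift and look.

```bash
python3 -m creep '-0.01 0 0 0 0 0 0;-0.022 0 0 0 0 0 0;-0.032 0 0 0 0 0 0;-0.032 0 -0.03 0 0 0 0;-0.032 0 -0.07 0 0 0 0'
python3 -m creep '0 0 -0.04 0 0 0 0;0 0 -0.08 0 0 0 0;0 0 -0.12 0 0 0 0;0 0 -0.15 0 0 0 0;0 0 -0.15 0 0 0 0'; python3 c.py 4; python3 -c "
from h import *
p=manip.capture('scene');cv2.imwrite('pics/s4c.png',cv2.resize(p['img'][130:310,240:440,::-1],None,fx=4,fy=3.3))"
```

```text
time_s: 12.02
tcp_pos: [0.4334, 0.0571, 0.1189]
tcp_rot: [-0.0, 0.984, 0.179, -0.003]
ft_force: [1.2, 0.8, 0.8]
grip_width: 0.0004
grasp_force: 0.0
time_s: 12.43
tcp_pos: [0.4388, 0.0576, 0.276]
tcp_rot: [0.0, 0.984, 0.179, 0.005]
ft_force: [2.4, 0.6, 0.7]
grip_width: -0.0
grasp_force: 0.0
top cam_axis [(0.78, [283.0, 180.0], [0.577, 0.117])]
top lever_post [(0.88, [274.0, 143.0], [0.636, 0.13])]
top push_face []
top target_mid []
scene cam_axis [(0.68, [360.0, 238.0], [0.589, 0.108]), (0.18, [381.0, 255.0], [0.625, 0.135])]
scene lever_post [(0.8, [382.0, 253.0], [0.643, 0.128])]
scene push_face [(0.6, [328.0, 188.0], [0.481, 0.066])]
scene target_mid [(0.88, [339.0, 208.0], [0.52, 0.081]), (0.75, [293.0, 160.0], [0.381, 0.006]), (0.57, [336.0, 160.0], [0.388, 0.093])]
```

View pics/s4c.png

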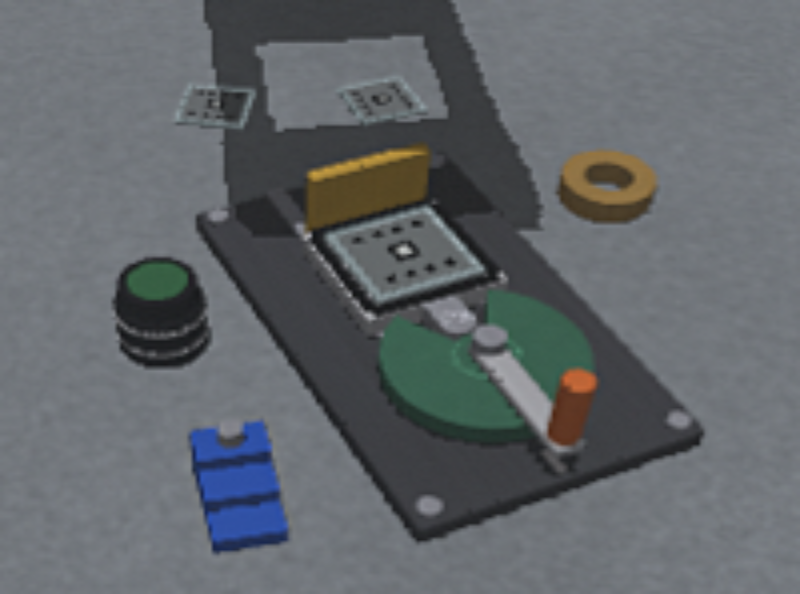

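The nose (crop (455,315)) sits in the notch. The glass lies in its nest and has moved forward about 33 mm, and the lens, step block and ring are where they were.

```bash
python3 -c "
from workcell import manip
print(manip.hand_in())"
```

```text
the job is handed in; nothing more can be done
None
```

The job is handed in: the cam's notch faces the slide, the slide was pushed about 33 mm forward to a hard stop, the glass is still in its nest, the lens, step block and ring did not move, and the arm is clear (about 13 s of 51 s used).

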